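# Clamp the glued-up tool block

### The arm

A 6-joint arm with a two-finger parallel gripper is mounted at the origin on the work surface. World frame = base frame: x ahead of the robot, y to its left, z up, the work surface at z = 0. Lengths are in m, angles in rad, forces in N, time in s.
With the tool pointing down it reaches from about 0.35 to 0.925 m from the base axis. Payload 6.4 kg.
Tool frame: the origin (TCP) lies between the finger pads; the fingertips stand 22 mm ahead of it and the grasp point (between the pads) lies 3 mm ahead of it; z points along the fingers, y is the direction in which the jaws open and shut (so a half turn about z gives the same grasp; the last joint's range is limited). The gripper opens to 94 mm and grips with 3 to 60 N. Pads are 16 mm wide; open, the fingers measure 119 mm over their backs; the gripper's body (75 mm by 177 mm) begins 78 mm behind the grasp point.
Start: joints at [0.945, 0.245, 1.558, -0, 1.339, -0.174], TCP at [0.284, 0.585, 0.227] pointing down, gripper open.
Joint ranges: [-3.13, 3.13], [-1.02, 2.26], [0.13, 2.54], [-0.95, 4.09], [0.21, 2.88], [-2.74, 2.74]. Speed limits (rad/s): [2.57, 2.57, 3.14, 3.14, 3.14, 3.14].

### API

Orientations are given as a rotation vector (axis times angle).
In Python, from plant import manip, let_go, grasp, telemetry, capture, get_calibration gives the robot as it stands. Calls block until the motion is done:
- manip.move_pose(position, orientation): joint-space move of the TCP to a pose.
- manip.line_to(position, orientation=None, v=0.15, force_limit=None): straight line of the TCP; orientation=None keeps the orientation; v is the mean speed in m/s. With force_limit (N) it stops when the force on the tool has changed by that much, and returns True; else False.
- manip.move_j(angles): joint-space move.
- let_go() and grasp(f_grip=None): open the fingers fully, or close them until they stop; f_grip is the grip in N (None keeps the last).
- manip.sleep(seconds).
- manip.ik(position, orientation): joint angles nearest the present ones, or None.
- telemetry.read_state(): the state.
- capture(name): name is "side" or "top" or "wrist"; returns the picture (384x512x3 uint8, red, green, blue); there is no depth.
- get_calibration(name): a dict with "fx", "fy", "cx", "cy" (pixels), "position" and "attitude" of the camera in the world; the wrist camera has in their place "T_tool_cam" (4x4, takes a point from camera to tool coordinates, whose origin is the TCP and whose axes are the flange's). Camera axes: x right, y up, looking along -z (the intrinsics and any distortion apply to the point x, -y, -z); pixel columns grow to the right and rows downward; lengths in m; the calibration is good to about 2 mm. A picture is of the moment at which its call begins: read the wrist's pose just before it. get_calibration takes no time and is no camera call.
A pose or a line that the arm cannot do raises manip.Unreachable and nothing moves.
- manip.hand_in(): hands the job in, once; it reports no verdict.
The state is a dict: "time_s": time; "q": joint angles; "joint_vel": joint speeds; "tau": joint torques, N m; "tcp_pos": TCP position; "eef_rot": TCP orientation; "force": force on the tool from outside, world axes, zero at the start; "ft_torque": the same for the moment, N m; "gripper_width": opening from 0.0 (shut) to 1.0 (fully open).
Only numpy, scipy, OpenCV 4.12 (cv2) and the standard library are available. Lean on these libraries where they do the work, as an engineer would, in place of code of your own. Each camera call takes 0.05 s, during which the arm holds its last target.

### The job

Clamp the freshly glued wooden tool block for drying: push it under the bench clamp until its end is flat against the clamp's base, slide the clamp's jaw down the bar until its pad meets the block and the jaw cocks on the bar and binds, then screw the handle firmly tight, about three quarters of a turn clockwise from above, and let go. Leave the tools and pots lying around where they are.

Things in the scene. Friction and masses are not known exactly. Their poses are not given: they have to be found in the camera images.
- clamp: Bench clamp bolted down, fixed. Grey base 90 x 120 mm, 30 mm high, with an upright steel bar of 24 (x) x 8 (y) mm that ends 190 mm above the bench. Origin: the bar's axis at bench level; z up. The jaw's arm points along -x. The base's front face, the stop for the block, is the plane x = -20 mm, 120 mm wide, 30 mm high.
- jaw (a joint): Travel of the dark steel jaw down the bar in m: 0 at the top (underside of its head 140 mm above the bench), larger is lower, to 0.11; stays where left. 6 to 10 N down on the head within 20 mm of the bar slides it; pushing on the arm or handle, far from the bar, makes it bind instead. It meets the block at about 0.075 to 0.085; 12 to 20 N on the head then seat it.
- jaw_tilt (a joint): Tilt of the jaw on the bar in rad; free play about 0.045 either way. Negative: the arm droops, as when the jaw hangs free. Positive: the arm's free end is raised by the pad pressing on something; beyond about +0.045 the jaw binds and holds on the bar, leaning to 0.07 to 0.14 as the pressure grows; the handle's axis leans with it.
- jaw_head (a point): Centre of the top of the jaw's head, on the bar's axis (axes as the jaw). The head is a steel block 48 (x) x 70 (y) x 50 mm high around the bar; its flat top can be pressed on both sides of the bar, 7 to 35 mm off in y. An arm 20 mm wide, 24 mm thick reaches 113 mm out to -x, its top 3 mm below the head's; the screw is 95 mm from the bar's axis.
- handle (a joint): Turn of the handle in rad: 0 unscrewed, larger is clockwise from above, to 18; starts at 0 to 1.5 and stays where left. The screw goes down 1.2 mm per rad. Turning takes 0.12 N m free, plus 0.0012 N m per N of pressure. Once the jaw is bound the pad presses with about 5 to 14 N, and tightening adds roughly 5 to 15 N per rad.
- handle_grip (a point): Centre of the wooden T-grip on top of the screw: a bar 60 mm long (this point's x axis), 14 mm thick (y), 24 mm high. With the handle at 0 its x axis is the jaw's x; it turns and goes down with the screw. With the handle at 0 it is 32 mm above the top of the jaw's head.
- pad (a point): Centre of the underside of the round steel pad, 30 mm across, at the foot of the screw; 97 mm below handle_grip and, with the handle at 0, 65 mm below the top of the head.
- spindle: The clamp's screw with its pad, upright, 95 mm from the bar's axis. Origin: on its axis, 40 mm above the pad's underside; z along the screw, up.
- work: The tool block: two boards glued together, light below and dark above, 140 (x) x 90 (y) x 50 mm high, 0.3 to 0.6 kg, with a row of small drilled holes along both long edges of its top. Loose on the bench in front of the clamp; sliding it takes up to about 8 N. Origin: centre of the underside; its +x end faces the clamp.
- work_back (a point): Centre of the block's +x end face, 25 mm above the bench; this end belongs against the base.
- glue_jar: Small jar, 48 mm across, 60 mm high, beside the clamp; leave alone. Origin: centre of the underside.
- wax: Round cake of wax, 44 mm across, 24 mm high, on the other side of the clamp; leave alone. Origin: centre of the underside.
- maul: Lying maul, head 66 mm across and handle, about 240 mm long; leave alone.
- awl: Lying awl with wooden handle; leave alone.
- slicker: Upright grooved wooden edge slicker, 36 mm across, 90 mm high; leave alone. Origin: centre of the underside.
- dividers: Lying steel dividers, 130 mm long; leave alone.
Mind the look-alikes: they are no part of the job. There is more than one size of the clamp; the one meant has the size given above. Leave any green look-alike of the work alone.

How it is judged:
On the way, in this order (a step that is already met when the one before it is completed fails the run):
1. the block stands with its end flat against the clamp's base, under the pad (x of work_back in the frame of clamp above -0.027 m and angle between the x axis of work and the x axis of clamp, either way round below 0.1 rad), for 0.2 s.
2. the jaw is down on the block, tilted and bound on the bar (value of joint jaw_tilt above 0.03 rad and contact force between spindle and work above 0.5 N), for 0.2 s.
At the end, for the whole second after the job is handed in: The block's end lies within 7 mm of the base, square to it within 0.1 rad and within 30 mm of the middle; the jaw is tilted up by more than 0.03 rad (bound) and its pad presses on the block with more than 25 N; the handle stands beyond 3.2 rad (it has been turned some way); the block is at rest (all of step 1 and y of work_back in the frame of clamp between -0.03 and 0.03 m and value of joint jaw_tilt above 0.03 rad and contact force between spindle and work above 25 N and linear speed of work below 0.01 m/s and value of joint handle above 3.2 rad); the robot touches nothing.
It fails at once if one of the things lying around (jar, wax, maul, awl, slicker, dividers) is moved more than 30 mm (distance of any of glue_jar, wax, maul, awl, slicker, dividers from where it was at the start of the episode above 0.03 m).
It also fails if it takes over 70 s, if anything falls off the work surface, if the arm or the gripper's body presses on something with over 40 N, if the wrist force passes 120 N, or if a joint passes its speed limit or range.

## Working session

There is one attempt and no reset: what is moved stays moved. The work goes in short steps, each a Python script; the robot and the scene stay as the last script left them, time stands still between calls to the robot, and variables do not carry over. Pictures are saved under pics/ and viewed, and the job is handed in when it is done.

```bash
ls; mkdir -p pics
python3 - <<'E'
from plant import manip, let_go, grasp, telemetry, capture, get_calibration
import cv2
for n in ["side","top","wrist"]:
    im=capture(n); cv2.imwrite(f"pics/{n}0.png",cv2.resize(im[:,:,::-1],None,fx=1.5,fy=1.5,interpolation=cv2.INTER_CUBIC)); cv2.imwrite(f"pics/{n}0_raw.png",im[:,:,::-1])
    print(n,get_calibration(n))
print(telemetry.read_state())
E
```

```text
pics
side {'fx': 446.26167546495714, 'fy': 446.26167546495714, 'cx': 258.84804248255233, 'cy': 189.60836244441157, 'position': array([ 0.1653086 , -0.77678829,  0.93852184]), 'attitude': array([ 0.79027302, -0.11669051, -0.30216695])}
top {'fx': 385.18942305057107, 'fy': 385.18942305057107, 'cx': 254.69231426232656, 'cy': 190.5707582199928, 'position': array([0.22095911, 0.00651681, 1.16824134]), 'attitude': array([ 0.15635404, -0.14686381, -1.59488147])}
wrist {'fx': 330.49789403995175, 'fy': 330.49789403995175, 'cx': 256.58296660006795, 'cy': 189.0056930097215, 'T_tool_cam': array([[ 1.11018756e-04,  9.73614590e-01,  2.28198635e-01,
         6.54905328e-02],
       [ 9.99999988e-01, -8.44600085e-05, -1.26150002e-04,
        -2.46954025e-04],
       [-1.03547824e-04,  2.28198646e-01, -9.73614589e-01,
        -1.56329267e-01],
       [ 0.00000000e+00,  0.00000000e+00,  0.00000000e+00,
         1.00000000e+00]])}
{'time_s': 0.15, 'q': array([ 9.44923501e-01,  2.45633418e-01,  1.55867297e+00,  2.51040751e-08,
        1.33869220e+00, -1.74085964e-01]), 'joint_vel': array([ 0.0008822 , -0.00171053, -0.00224769, -0.00018994, -0.0004998 ,
        0.00079476]), 'tau': array([ 2.06903460e-03, -4.16268468e+01, -3.14980495e+01,  6.86550862e-02,
        3.16072837e-02, -9.11247389e-05]), 'tcp_pos': array([0.2835205 , 0.58446047, 0.22664422]), 'eef_rot': array([-7.03522313e-01, -3.06124434e+00,  2.03374439e-03]), 'force': array([-0.4392534 ,  0.81565942, -0.65329517]), 'ft_torque': array([-0.02038112, -0.03145105, -0.01587435]), 'gripper_width': 1.0032131623240719}
```

View pics/side0.png

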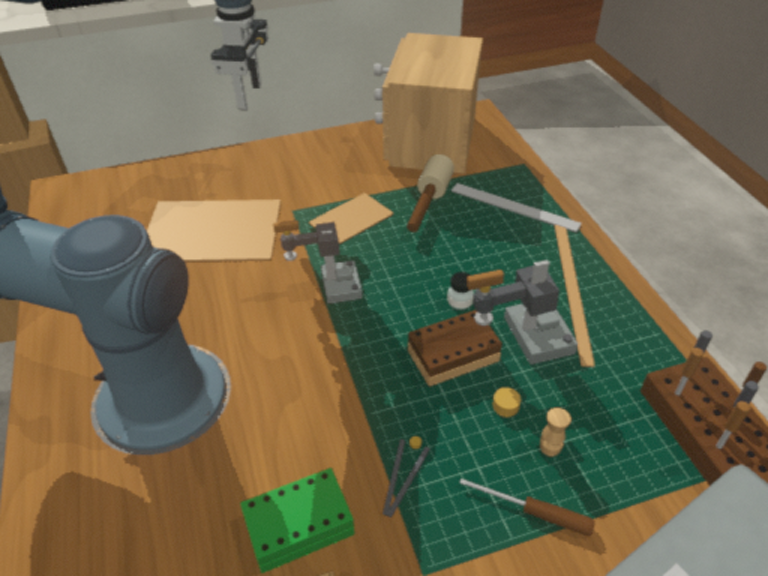

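View pics/top0.png

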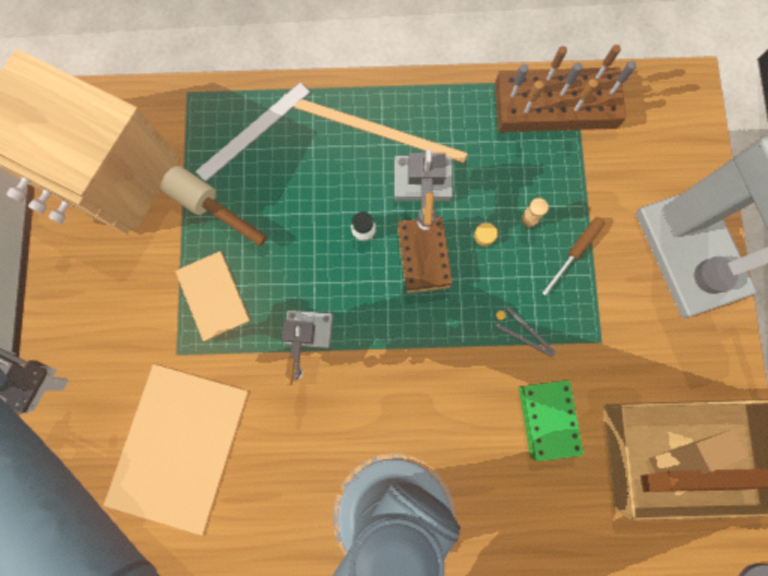

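View pics/wrist0.png

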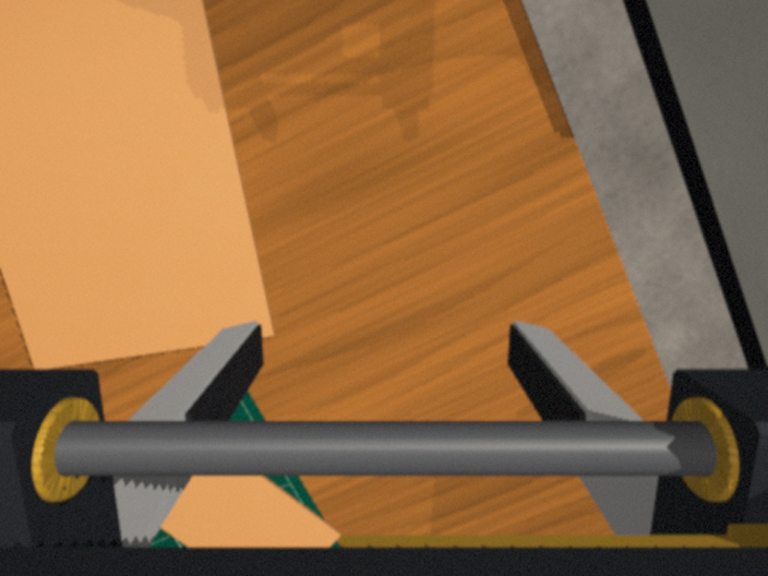

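```bash
cat > h.py <<'E'
from plant import manip, let_go, grasp, telemetry, capture, get_calibration
import cv2, numpy as np
from scipy.spatial.transform import Rotation as R
def cam(n, st=None):
    c=get_calibration(n)
    if n=="wrist":
        st=st or telemetry.read_state()
        T=np.eye(4);T[:3,:3]=R.from_rotvec(st["eef_rot"]).as_matrix();T[:3,3]=st["tcp_pos"]
        T=T@c["T_tool_cam"]; return c,T[:3,:3],T[:3,3]
    return c,R.from_rotvec(c["attitude"]).as_matrix(),np.array(c["position"])
def ray(C,u,v):
    c,Rm,p=C
    d=Rm@np.array([(u-c["cx"])/c["fx"],-(v-c["cy"])/c["fy"],-1]); return p,d/np.linalg.norm(d)
def onz(C,u,v,z):
    p,d=ray(C,u,v); return p+d*(z-p[2])/d[2]
def tri(rays):
    A=np.zeros((3,3));b=np.zeros(3)
    for p,d in rays:
        M=np.eye(3)-np.outer(d,d);A+=M;b+=M@p
    x=np.linalg.solve(A,b)
    return x,[np.linalg.norm((np.eye(3)-np.outer(d,d))@(x-p)) for p,d in rays]
def proj(C,P):
    c,Rm,p=C; q=Rm.T@(np.asarray(P)-p); return np.array([c["cx"]+c["fx"]*q[0]/-q[2], c["cy"]+c["fy"]*q[1]/q[2]])
def down(yaw): # tool z down; tool y axis at angle yaw in world xy
    y=np.array([np.cos(yaw),np.sin(yaw),0]);z=np.array([0,0,-1.]);x=np.cross(y,z)
    return R.from_matrix(np.c_[x,y,z]).as_rotvec()
E
python3 - <<'E'
from h import *
s,t=cam("side"),cam("top")
# rough block corners top (pixels/1.5)
for n,C,pts in [("top",t,[(399,221),(443,218),(451,288),(406,292)]),("side",s,[(409,340),(482,315),(500,345),(427,373)])]:
    for u,v in pts: print(n,onz(C,u/1.5,v/1.5,.05).round(3))
print("bar top",tri([ray(s,541/1.5,264/1.5),ray(t,429/1.5,152/1.5)]))
print("grip",tri([ray(s,485/1.5,280/1.5),ray(t,428/1.5,207/1.5)]))
print("small bar top", tri([ray(s,327/1.5,228/1.5),ray(t,300/1.5,325/1.5)]))
side=cv2.imread("pics/side0_raw.png");top=cv2.imread("pics/top0_raw.png")
cv2.imwrite("pics/side_c.png",cv2.resize(side[165:265,260:400],None,fx=5.5,fy=5.5,interpolation=cv2.INTER_CUBIC))
cv2.imwrite("pics/top_c.png",cv2.resize(top[90:200,225:365],None,fx=5.4,fy=5.4,interpolation=cv2.INTER_CUBIC))
E
```

```text
top [ 0.571 -0.028  0.05 ]
top [ 0.574 -0.117  0.05 ]
top [ 0.43  -0.125  0.05 ]
top [ 0.425 -0.037  0.05 ]
side [ 0.43  -0.056  0.05 ]
side [ 0.575 -0.041  0.05 ]
side [ 0.576 -0.117  0.05 ]
side [ 0.434 -0.134  0.05 ]
bar top (array([ 0.65228038, -0.08157323,  0.1891665 ]), [np.float64(0.0028428613155889407), np.float64(0.0028428613155888393)])
grip (array([ 0.55394271, -0.07653774,  0.17742029]), [np.float64(0.0014676893644770942), np.float64(0.0014676893644769743)])
small bar top (array([0.34818121, 0.15612244, 0.15996446]), [np.float64(0.0034994771016168854), np.float64(0.0034994771016168386)])
```

View pics/side_c.png

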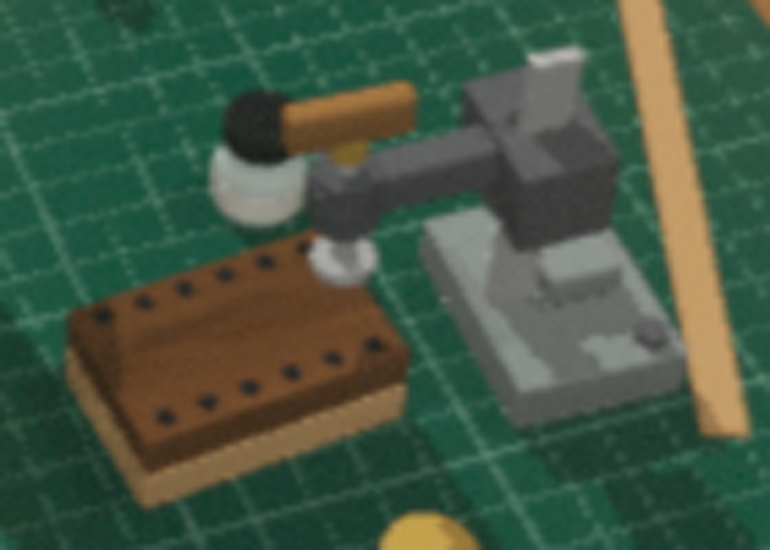

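View pics/top_c.png

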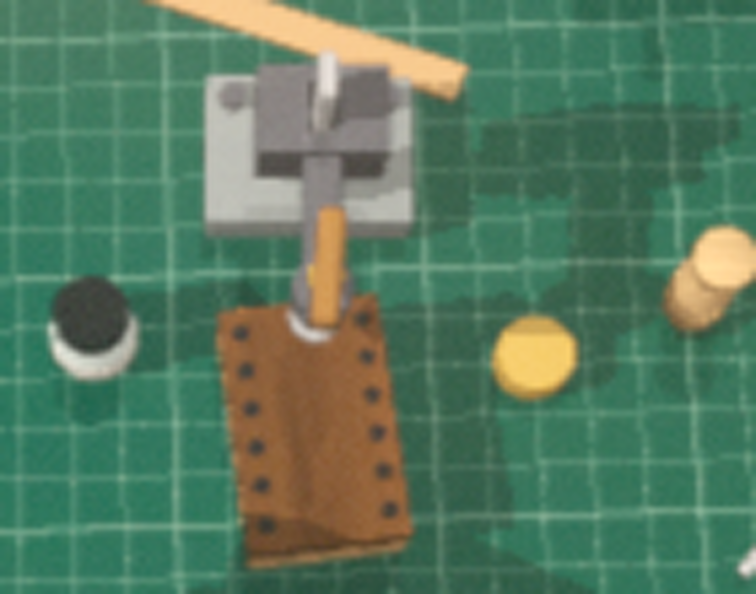

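Run:
```python
from h import *
for P,n in [((.62,-.08,.38),"w1"),((.66,-.14,.38),"w2")]:
    manip.move_pose(np.array(P),down(np.pi/2)); manip.sleep(.2)
    st=telemetry.read_state(); im=capture("wrist")
    np.savez(f"{n}.npz",tcp_pos=st["tcp_pos"],eef_rot=st["eef_rot"],im=im)
    print(st["tcp_pos"],st["time_s"],st["q"].round(2))
    cv2.imwrite(f"pics/{n}.png",cv2.resize(im[:,:,::-1],None,fx=1.5,fy=1.5,interpolation=cv2.INTER_CUBIC))
```

```text
[ 0.62004159 -0.0795271   0.37990902] 3.0333 [-0.31  0.11  1.44  0.    1.59 -1.88]
[ 0.65978875 -0.13901344  0.38048436] 3.675 [-0.38  0.23  1.31  0.    1.61 -1.95]
```

View pics/w1.png

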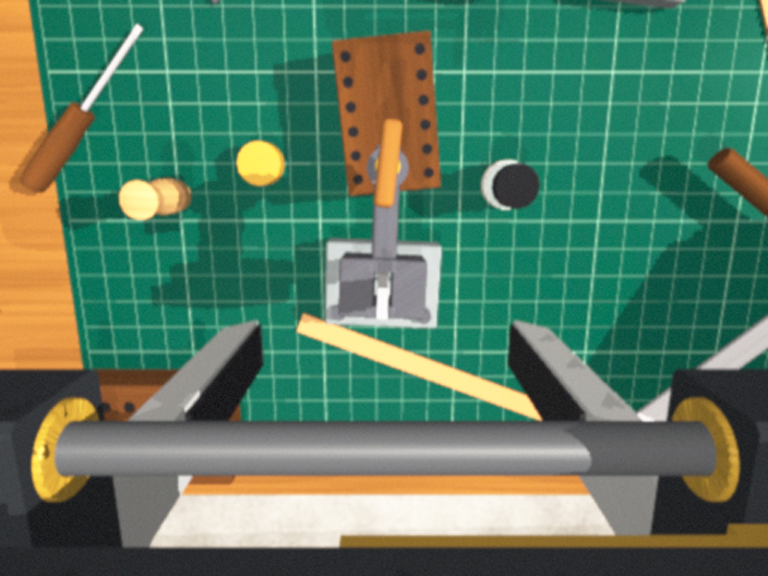

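View pics/w2.png

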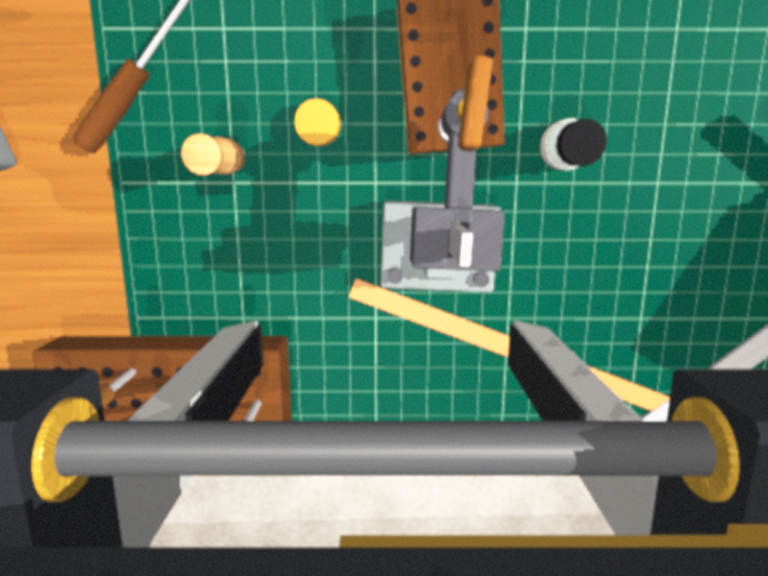

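Run:
```python
from h import *
def L(n): d=np.load(n+".npz"); return cam("wrist",{"tcp_pos":d["tcp_pos"],"eef_rot":d["eef_rot"]})
a,b=L("w1"),L("w2"); s,t=cam("side"),cam("top")
k=1/1.5
P={"blk front+y":[(440,187),(503,146)],"blk front-y":[(350,194),(409,153)],
"base fr -y":[(328,240),(384,202)],"base fr +y":[(441,242),(503,205)],"base bk -y":[(326,322),(382,287)],
"grip near":[(394,121),(482,57)],"grip far":[(386,206),(471,147)],
"bar top front":[(382,276),(463,226)],"bar top back":[(382,318),(463,266)],
"head fr-y":[(341,258),(414,208)],"head fr+y":[(425,256),(501,206)],"head bk+y":[(428,322),(502,268)]}
for n,(p,q) in P.items():
    x,e=tri([ray(a,p[0]*k,p[1]*k),ray(b,q[0]*k,q[1]*k)]); print(n,x.round(3),np.round(e[0],4))
print("block at z.05:")
for p in [(333,42),(429,31),(440,187),(350,194)]: print(onz(a,p[0]*k,p[1]*k,.05).round(4))
print("base at z.03:")
for p in [(328,240),(441,242),(326,322),(438,327)]: print(onz(a,p[0]*k,p[1]*k,.03).round(4))
print("wrist1 + side, top")
print("bartop",tri([ray(a,382*k,297*k),ray(s,(260+556/5.5),165+52/5.5),ray(t,225+328/5.4,90+60/5.4)]))
print("grip ",tri([ray(a,390*k,163*k),ray(b,477*k,102*k),ray(s,260+350/5.5,165+110/5.5),ray(t,225+330/5.4,90+265/5.4)]))
# small parts
for nm,p,z in [("jar",(516,185),.06),("wax",(260,163),.024),("slicker",(140,200),.09)]: print(nm,onz(a,p[0]*k,p[1]*k,z).round(3))
```

```text
blk front+y [ 0.574 -0.025  0.038] 0.0005
blk front-y [ 0.581 -0.115  0.026] 0.0002
base fr -y [ 0.63  -0.14   0.012] 0.0
base fr +y [ 0.63  -0.022  0.035] 0.0015
base bk -y [ 0.717 -0.143  0.026] 0.0008
grip near [ 0.523 -0.074  0.179] 0.0007
grip far [ 0.581 -0.079  0.18 ] 0.0005
bar top front [ 0.636 -0.081  0.166] 0.001
bar top back [ 0.665 -0.082  0.179] 0.0
head fr-y [ 0.626 -0.116  0.137] 0.0004
head fr+y [ 0.624 -0.047  0.141] 0.0001
head bk+y [ 0.672 -0.047  0.159] 0.0023
block at z.05:
[ 0.4441 -0.1268  0.05  ]
[ 0.4349 -0.0402  0.05  ]
[ 0.5728 -0.0266  0.05  ]
[ 0.5795 -0.1135  0.05  ]
base at z.03:
[ 0.6272 -0.1382  0.03  ]
[ 0.6292 -0.022   0.03  ]
[ 0.7153 -0.1425  0.03  ]
[ 0.7209 -0.0227  0.03  ]
wrist1 + side, top
bartop (array([ 0.64871275, -0.08172048,  0.1951776 ]), [np.float64(0.004359615501621893), np.float64(0.0010205751642110216), np.float64(0.004319048720969819)])
grip  (array([ 0.55134869, -0.07736129,  0.18362877]), [np.float64(0.0010770135159440797), np.float64(1.8483325762695806e-05), np.float64(0.000842170469415984), np.float64(0.0013313869695152792)])
jar [0.571 0.044 0.06 ]
wax [ 0.55  -0.205  0.024]
slicker [ 0.583 -0.298  0.09 ]
```

```bash
cat >> h.py <<'E'
def pose(psi,tilt,roll=0):  # tool y at psi+90deg; tool z down leaning forward along psi by tilt
    z=np.array([np.sin(tilt)*np.cos(psi),np.sin(tilt)*np.sin(psi),-np.cos(tilt)])
    y=np.array([-np.sin(psi),np.cos(psi),0]); return R.from_matrix(np.c_[np.cross(y,z),y,z]).as_rotvec()
E
python3 - <<'E'
from h import *
psi=-.035; o=pose(psi,.44)
for x in (.385,.42,.48):
    print(x, [manip.ik(np.array([x,-.078,z]),o) for z in (.045,.15)])
E
```

```text
0.385 [None, array([-0.66943848, -0.70032171,  2.53268367,  0.31106531,  0.96994151,
       -2.33802311])]
0.42 [array([-0.59554674, -0.26931684,  2.49686819,  0.4280743 ,  0.57699327,
       -2.45255714]), array([-0.59554674, -0.54367916,  2.44906444,  0.29844173,  0.87908868,
       -2.28105659])]
0.48 [array([-0.50058862, -0.08594006,  2.34717594,  0.39775406,  0.5163125 ,
       -2.34775699]), array([-0.50058862, -0.3270255 ,  2.30812769,  0.27496435,  0.7814298 ,
       -2.19510387])]
```

Run:
```python
from h import *
for t in (.15,.2,.25,.3,.35):
  o=pose(-.035,t)
  print(t,[(x,z) for z in (.045,.055) for x in (.38,.39,.395,.40,.405,.41,.415) if manip.ik(np.array([x,-.078,z]),o) is not None])
```

```text
0.15 [(0.38, 0.045), (0.39, 0.045), (0.395, 0.045), (0.4, 0.045), (0.405, 0.045), (0.41, 0.045), (0.415, 0.045), (0.38, 0.055), (0.39, 0.055), (0.395, 0.055), (0.4, 0.055), (0.405, 0.055), (0.41, 0.055), (0.415, 0.055)]
0.2 [(0.38, 0.045), (0.39, 0.045), (0.395, 0.045), (0.4, 0.045), (0.405, 0.045), (0.41, 0.045), (0.415, 0.045), (0.38, 0.055), (0.39, 0.055), (0.395, 0.055), (0.4, 0.055), (0.405, 0.055), (0.41, 0.055), (0.415, 0.055)]
0.25 [(0.38, 0.045), (0.39, 0.045), (0.395, 0.045), (0.4, 0.045), (0.405, 0.045), (0.41, 0.045), (0.415, 0.045), (0.38, 0.055), (0.39, 0.055), (0.395, 0.055), (0.4, 0.055), (0.405, 0.055), (0.41, 0.055), (0.415, 0.055)]
0.3 [(0.38, 0.045), (0.39, 0.045), (0.395, 0.045), (0.4, 0.045), (0.405, 0.045), (0.41, 0.045), (0.415, 0.045), (0.38, 0.055), (0.39, 0.055), (0.395, 0.055), (0.4, 0.055), (0.405, 0.055), (0.41, 0.055), (0.415, 0.055)]
0.35 [(0.39, 0.045), (0.395, 0.045), (0.4, 0.045), (0.405, 0.045), (0.41, 0.045), (0.415, 0.045), (0.39, 0.055), (0.395, 0.055), (0.4, 0.055), (0.405, 0.055), (0.41, 0.055), (0.415, 0.055)]
```

Run:
```python
from h import *
o=pose(-.035,.25)
manip.move_pose(np.array([.39,-.076,.22]),o); grasp(10)
manip.line_to(np.array([.39,-.076,.047]),v=.2,force_limit=15)
hit=manip.line_to(np.array([.47,-.0785,.047]),v=.08,force_limit=16)
st=telemetry.read_state(); print(hit,st["tcp_pos"],st["force"],st["time_s"])
if not hit:
    hit=manip.line_to(np.array([.492,-.079,.047]),v=.04,force_limit=14)
    st=telemetry.read_state(); print(hit,st["tcp_pos"],st["force"],st["time_s"])
for n in ("side","top"):
    im=capture(n)[:,:,::-1]; cv2.imwrite(f"pics/{n}1_raw.png",im)
    c=im[165:265,260:400] if n=="side" else im[90:200,225:365]
    cv2.imwrite(f"pics/{n}1.png",cv2.resize(c,None,fx=5.4,fy=5.4,interpolation=cv2.INTER_CUBIC))
```

```text
False [ 0.47002695 -0.07855631  0.0471308 ] [-0.98017323 -0.0738881  -0.62739777] 8.525
True [ 0.47147358 -0.07781247  0.04583989] [-2.61120696 -0.11912997  0.54866326] 8.8
```

View pics/side1.png

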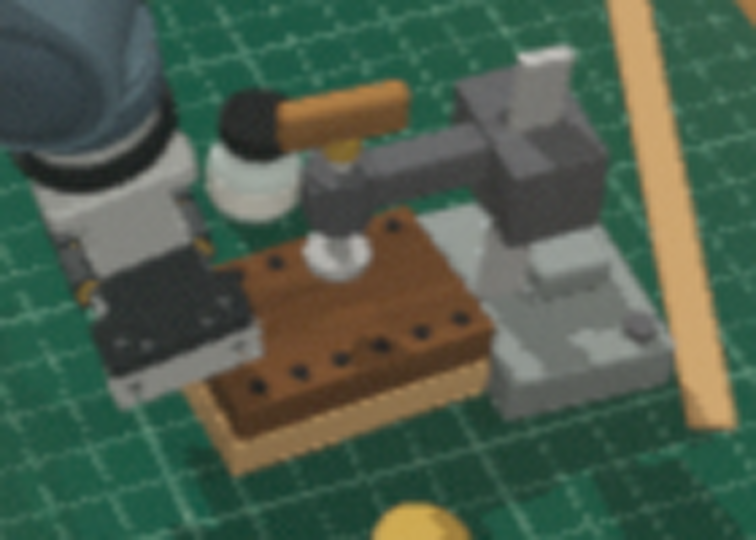

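View pics/top1.png

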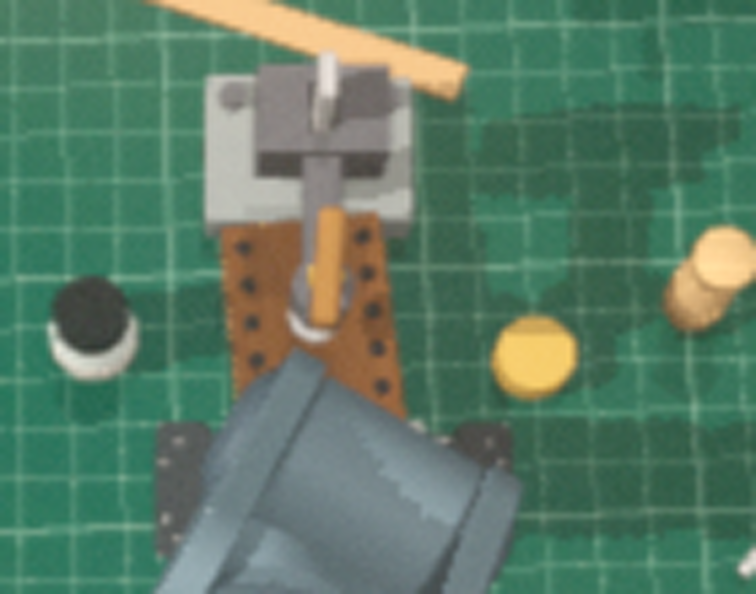

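Run:
```python
from h import *
for i in range(3):
    p=telemetry.read_state()["tcp_pos"]
    hit=manip.line_to(np.array([p[0]+.012,-.078,.046]),v=.02,force_limit=18)
    st=telemetry.read_state(); print(hit,st["tcp_pos"],st["force"],st["time_s"])
    if hit and st["tcp_pos"][0]>.476: break
im=capture("top")[:,:,::-1]; c=im[90:200,225:365]
cv2.imwrite(f"pics/top2.png",cv2.resize(c,None,fx=5.4,fy=5.4,interpolation=cv2.INTER_CUBIC))
```

```text
True [ 0.47179991 -0.07685874  0.0441973 ] [-2.26910671 -0.70978628  1.30967113] 9.2417
True [ 0.47213258 -0.07623786  0.04315208] [-2.639906   -0.82548956  0.86598501] 9.5833
True [ 0.47244142 -0.07564137  0.04231212] [-1.66984894  0.17822406  0.8465727 ] 9.9417
```

View pics/top2.png

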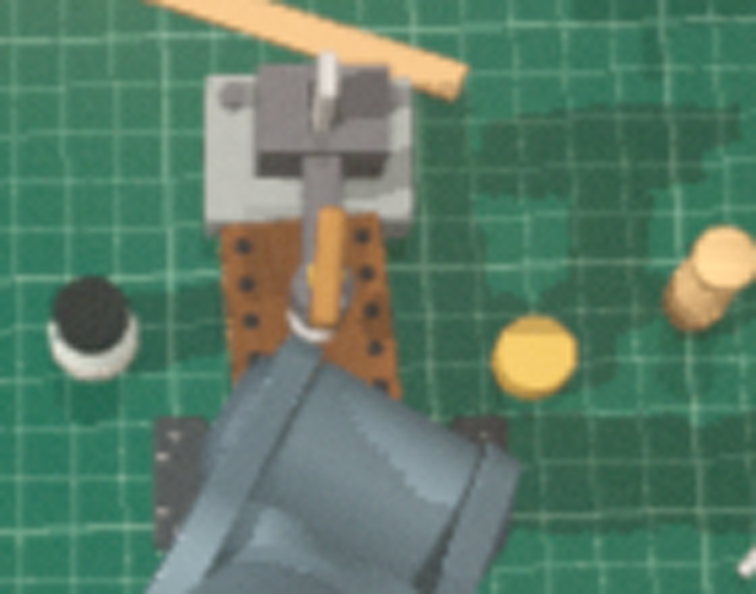

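Run:
```python
from h import *
p=telemetry.read_state()["tcp_pos"]
hit=manip.line_to(np.array([p[0]+.015,p[1],.045]),v=.03,force_limit=28)
st=telemetry.read_state(); print(hit,st["tcp_pos"],st["force"],st["time_s"])
manip.line_to(np.array([.45,-.076,.047]),v=.15)
manip.line_to(np.array([.42,-.076,.2]),v=.3)
manip.move_pose(np.array((.62,-.08,.33)),down(np.pi/2)); manip.sleep(.15)
st=telemetry.read_state(); im=capture("wrist"); n="w3"
np.savez(f"{n}.npz",tcp_pos=st["tcp_pos"],eef_rot=st["eef_rot"],im=im)
print(st["tcp_pos"],st["force"],st["time_s"])
cv2.imwrite(f"pics/{n}.png",cv2.resize(im[:,:,::-1][:240,150:400],None,fx=3,fy=2.5,interpolation=cv2.INTER_CUBIC))
```

```text
True [ 0.47325279 -0.07408921  0.04103701] [-1.6343856  -0.56085878  2.10696067] 10.325
[ 0.61884646 -0.08007867  0.32905815] [-0.83989832 -0.54818853 -0.36498934] 12.3917
```

View pics/w3.png

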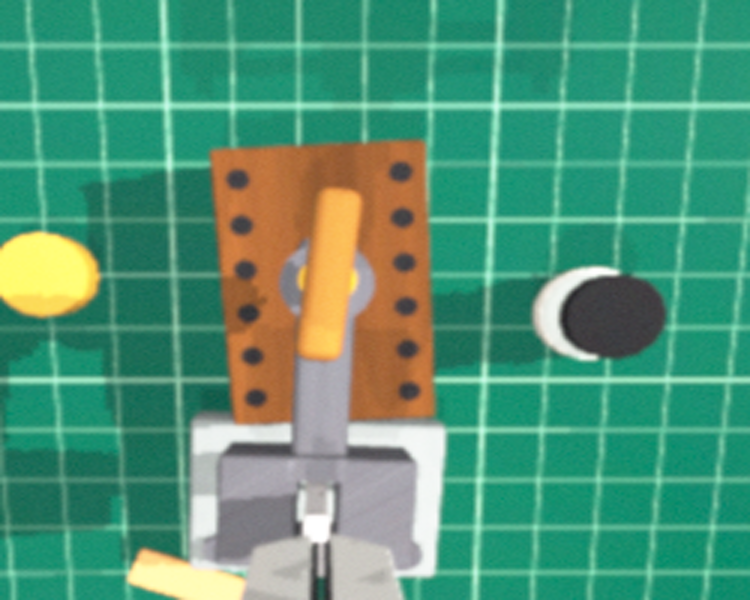

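Run:
```python
from h import *
d=np.load("w3.npz"); a=cam("wrist",{"tcp_pos":d["tcp_pos"],"eef_rot":d["eef_rot"]})
f=lambda p,z: onz(a,150+p[0]/3,p[1]/2.5,z).round(4)
for p in [(212,150),(426,141),(435,414),(232,420)]: print("blk",f(p,.05))
for p in [(193,412),(444,424),(190,570),(437,577)]: print("base",f(p,.03))
for p in [(340,190),(320,360)]: print("grip",f(p,.19))
for p in [(222,450),(408,452)]: print("head front",f(p,.15))
q=[(238,179),(241,225),(245,270),(248,313),(252,356),(256,398)];r=[(400,172),(402,217),(404,262),(406,306),(408,349),(409,391)]
for h in (q,r):
    P=np.array([f(p,.05) for p in h]); k=np.polyfit(P[:,0],P[:,1],1); print("hole line yaw",k[0],P[:,1].mean())
```

```text
blk [ 0.4906 -0.1247  0.05  ]
blk [ 0.4864 -0.0363  0.05  ]
blk [ 0.6229 -0.029   0.05  ]
blk [ 0.6261 -0.1192  0.05  ]
base [ 0.6249 -0.1389  0.03  ]
base [ 0.6318 -0.0223  0.03  ]
base [ 0.7177 -0.1431  0.03  ]
base [ 0.7221 -0.0232  0.03  ]
grip [ 0.5236 -0.0745  0.19  ]
grip [ 0.5811 -0.0802  0.19  ]
head front [ 0.622 -0.114  0.15 ]
head front [ 0.6229 -0.0498  0.15  ]
hole line yaw 0.05352741338768058 -0.11143333333333333
hole line yaw 0.055515068510982556 -0.04368333333333333
```

Run:
```python
from h import *
o=pose(-.035,.25)
manip.move_pose(np.array([.43,-.052,.2]),o)
manip.line_to(np.array([.455,-.052,.047]),v=.2)
for i in range(4):
    p=telemetry.read_state()["tcp_pos"]
    hit=manip.line_to(np.array([.482,-.052,.047]),v=.03,force_limit=30)
    st=telemetry.read_state(); print(hit,st["tcp_pos"].round(4),st["force"].round(1),st["time_s"])
    if not hit or st["tcp_pos"][0]>.479: break
manip.line_to(np.array([.45,-.052,.047]),v=.15)
manip.line_to(np.array([.43,-.06,.2]),v=.3)
manip.move_pose(np.array((.62,-.08,.33)),down(np.pi/2)); manip.sleep(.15)
st=telemetry.read_state(); im=capture("wrist"); n="w4"
np.savez(f"{n}.npz",tcp_pos=st["tcp_pos"],eef_rot=st["eef_rot"],im=im)
print(st["tcp_pos"],st["force"],st["time_s"])
cv2.imwrite(f"pics/{n}.png",cv2.resize(im[:,:,::-1][:240,150:400],None,fx=3,fy=2.5,interpolation=cv2.INTER_CUBIC))
```

```text
True [ 0.4729 -0.0498  0.0441] [-1.5 -0.4  1.3] 15.0333
True [ 0.4738 -0.0492  0.0434] [-2.2  0.6  1.7] 15.3417
False [ 0.4752 -0.049   0.0434] [-21.5   3.9  12.8] 15.8167
[ 0.61878665 -0.07990201  0.32897631] [-0.07563902  0.74422833  0.36631932] 17.9167
```

View pics/w4.png

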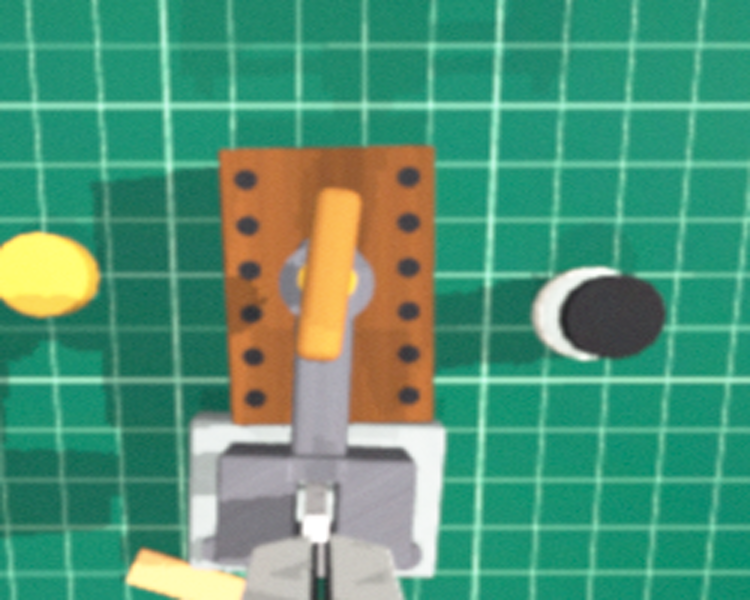

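Run:
```python
from h import *
d=np.load("w4.npz"); a=cam("wrist",{"tcp_pos":d["tcp_pos"],"eef_rot":d["eef_rot"]})
f=lambda p,z: onz(a,150+p[0]/3,p[1]/2.5,z).round(4)
for p in [(219,150),(434,147),(434,423),(233,423)]: print("blk",f(p,.05))
for h in ([(246,179),(255,398)],[(409,177),(409,396)]):
    A,B=f(h[0],.05),f(h[1],.05); print("yaw",(B-A)[1]/(B-A)[0])
o=down(np.pi/2-.035)
manip.move_pose(np.array([.650,-.060,.24]),o); manip.sleep(.1)
st=telemetry.read_state();print(st["tcp_pos"].round(4),st["force"].round(1))
hit=manip.line_to(np.array([.650,-.060,.16]),v=.08,force_limit=8)
st=telemetry.read_state();print(hit,st["tcp_pos"].round(4),st["force"].round(1),st["time_s"])
im=capture("side")[:,:,::-1]; c=im[135:265,240:400]
cv2.imwrite(f"pics/s2.png",cv2.resize(c,None,fx=4.6,fy=4.6,interpolation=cv2.INTER_CUBIC))
```

```text
blk [ 0.4905 -0.1216  0.05  ]
blk [ 0.4891 -0.0328  0.05  ]
blk [ 0.6277 -0.0292  0.05  ]
blk [ 0.6276 -0.1186  0.05  ]
yaw 0.019090909090909134
yaw 0.020000000000000007
[ 0.6509 -0.0607  0.2433] [0.8 0.3 0.9]
False [ 0.6504 -0.0601  0.1603] [ 0.3 -0.1 -0.1] 19.6917
```

View pics/s2.png

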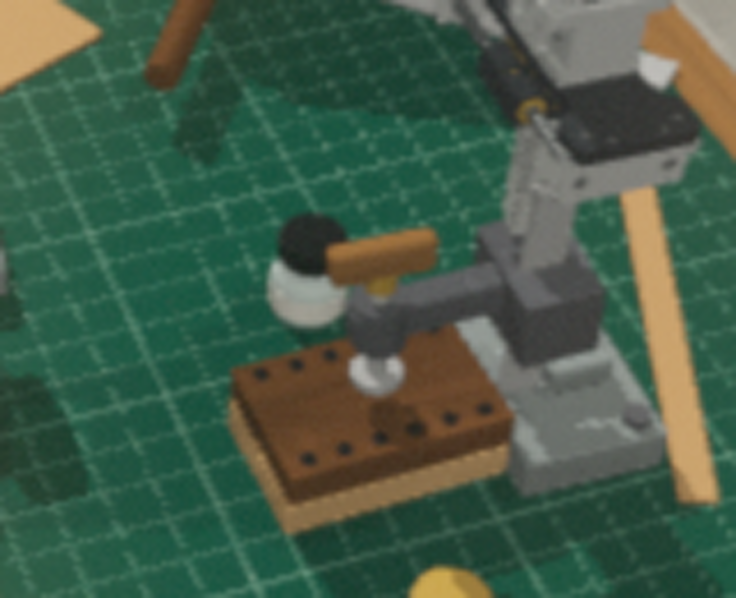

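Run:
```python
from h import *
zz=.16
for i in range(8):
    p=telemetry.read_state()["tcp_pos"]
    hit=manip.line_to(np.array([.650,-.060,max(p[2]-.025,.105)]),v=.05,force_limit=28)
    st=telemetry.read_state();print(hit,st["tcp_pos"].round(4),st["force"].round(1),st["time_s"])
    if hit and abs(p[2]-st["tcp_pos"][2])<.002 and st["tcp_pos"][2]<.14: break
im=capture("side")[:,:,::-1]; c=im[135:265,240:400]
cv2.imwrite(f"pics/s3.png",cv2.resize(c,None,fx=4.6,fy=4.6,interpolation=cv2.INTER_CUBIC))
```

```text
False [ 0.6495 -0.0599  0.1346] [ 1.1 -0.4 -0.4] 20.3833
True [ 0.6514 -0.0601  0.1293] [ 0.6 -0.1  1.6] 20.7083
True [ 0.6517 -0.0602  0.1286] [-2.3  0.8  6.2] 20.9583
```

View pics/s3.png

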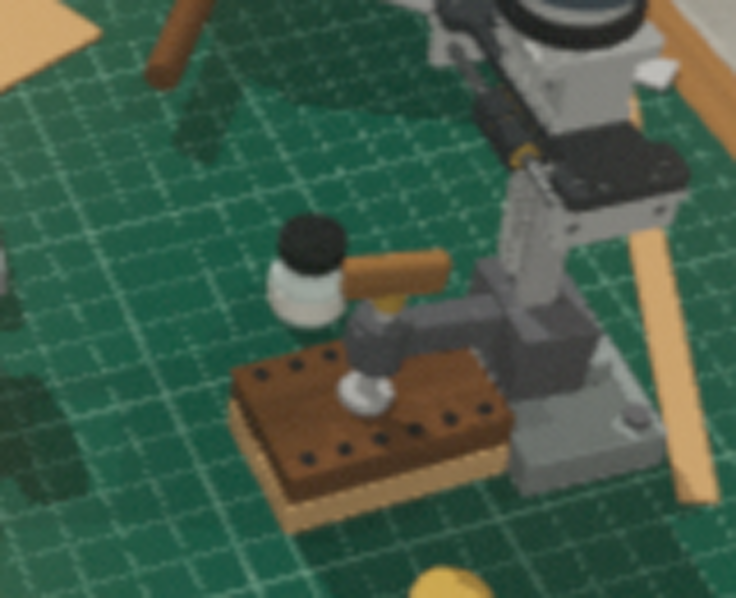

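Run:
```python
from h import *
manip.line_to(np.array([.650,-.060,.2]),v=.2)
for n,P in (("w5",(.62,-.08,.30)),("w6",(.60,-.12,.30))):
    manip.move_pose(np.array(P),down(np.pi/2)); manip.sleep(.15)
    st=telemetry.read_state(); im=capture("wrist")
    np.savez(f"{n}.npz",tcp_pos=st["tcp_pos"],eef_rot=st["eef_rot"],im=im)
    print(st["tcp_pos"],st["time_s"])
    cv2.imwrite(f"pics/{n}.png",cv2.resize(im[:,:,::-1][:240,150:400],None,fx=3,fy=2.5,interpolation=cv2.INTER_CUBIC))
im=capture("side")[:,:,::-1]; c=im[165:265,260:400]
cv2.imwrite(f"pics/s4.png",cv2.resize(c,None,fx=5.5,fy=5.5,interpolation=cv2.INTER_CUBIC))
```

```text
[ 0.61905834 -0.07948142  0.29660879] 22.175
[ 0.60010855 -0.11931974  0.29935289] 22.675
```

View pics/w5.png

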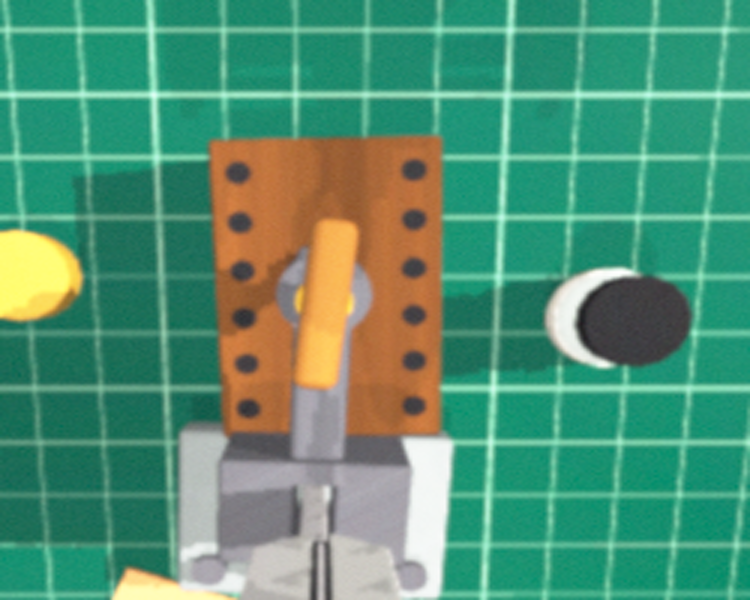

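View pics/w6.png

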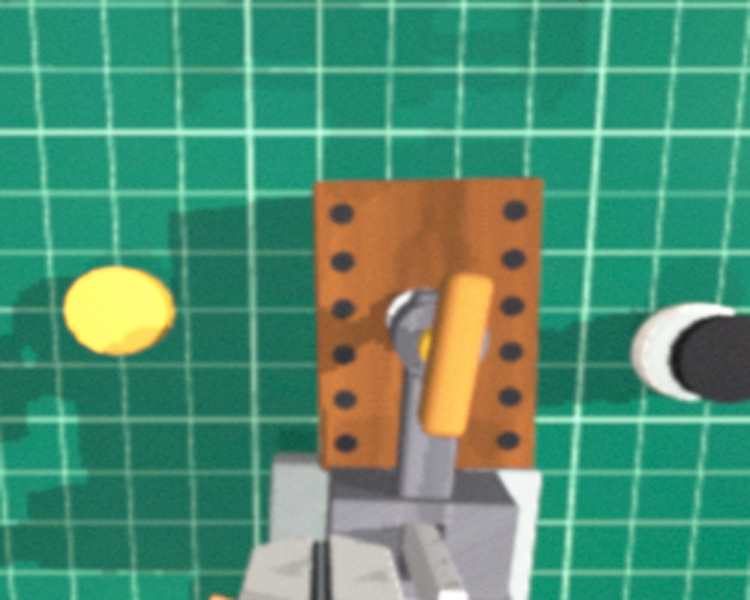

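View pics/s4.png

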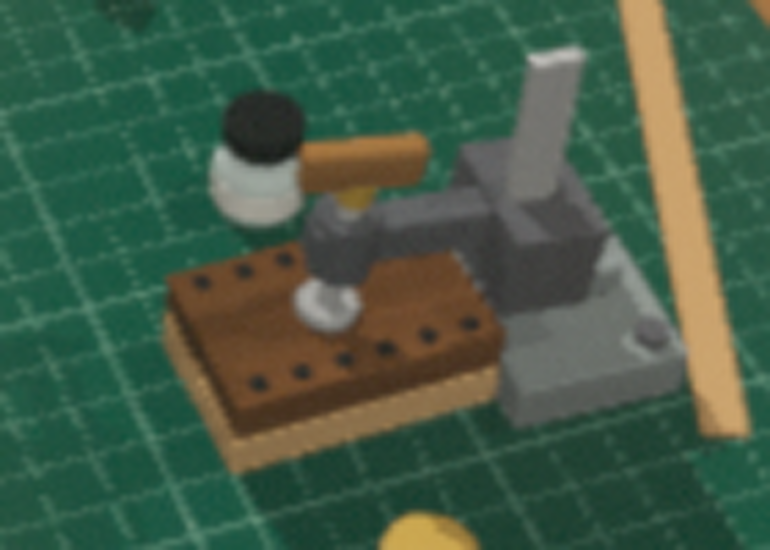

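Run:
```python
from h import *
def L(n): d=np.load(n+".npz"); return cam("wrist",{"tcp_pos":d["tcp_pos"],"eef_rot":d["eef_rot"]})
a,b,s=L("w5"),L("w6"),cam("side")
A=lambda p: ray(a,150+p[0]/3,p[1]/2.5); B=lambda p: ray(b,150+p[0]/3,p[1]/2.5)
S=lambda p: ray(s,260+p[0]/5.5,165+p[1]/5.5)
for n,p,q in [("near",(338,222),(473,275)),("far",(316,386),(442,435)),("ctr",(327,304),(457.5,355))]:
    x,e=tri([A(p),B(q)]); print(n,x.round(4),np.round(e,4))
print(tri([A((327,304)),B((457.5,355)),S((362,152))]))
print("near side",tri([A((338,222)),B((473,275)),S((301,157))]))
print("far side",tri([A((316,386)),B((442,435)),S((423,146))]))
print("pad side",onz(s,260+327/5.5,165+313/5.5,.052))
```

```text
near [ 0.5332 -0.0742  0.153 ] [0.0002 0.0002]
far [ 0.5916 -0.0808  0.1481] [0.0003 0.0003]
ctr [ 0.5615 -0.0774  0.1506] [0. 0.]
(array([ 0.56119741, -0.07761222,  0.1546904 ]), [np.float64(0.00027744060561196325), np.float64(0.0003584900305746346), np.float64(0.00025299509898924063)])
near side (array([ 0.53305916, -0.07429201,  0.15712696]), [np.float64(0.000639930795218489), np.float64(0.00038458517702142676), np.float64(0.0007403171660562693)])
far side (array([ 0.59062551, -0.08093014,  0.15236593]), [np.float64(0.00029008629730191226), np.float64(0.0007285932686604876), np.float64(0.0006737300935261601)])
pad side [ 0.55187652 -0.08090819  0.052     ]
```

```bash
cat >> h.py <<'E'
def scr(th,tilt=.085,psi=-.03):
    return (R.from_rotvec(pose(psi,-tilt))*R.from_rotvec([0,0,th])).as_rotvec()
def ax(tilt=.085,psi=-.03): return np.array([np.sin(tilt)*np.cos(psi),np.sin(tilt)*np.sin(psi),np.cos(tilt)]) # screw axis, up
E
python3 - <<'E'
from h import *
c=np.array([.5610,-.0775,.1465]); o=scr(.083)
let_go()
up=c+ax()*.085; g=c+ax()*.006
print(manip.ik(up,o),manip.ik(g,o))
manip.move_pose(up,o)
hit=manip.line_to(g,o,v=.08,force_limit=10)
st=telemetry.read_state();print(hit,st["tcp_pos"].round(4),g,st["force"].round(1),st["q"].round(3),st["time_s"])
im=capture("side")[:,:,::-1]; cc=im[135:265,240:400]
cv2.imwrite(f"pics/s5.png",cv2.resize(cc,None,fx=4.6,fy=4.6,interpolation=cv2.INTER_CUBIC))
im=capture("wrist")[:,:,::-1]; cv2.imwrite("pics/w7.png",im)
E
```

```text
[-0.3223366   0.11645514  1.69928694 -0.0247999   1.40730995 -1.77509909] [-0.32568103  0.1830171   1.77623682 -0.02595503  1.26376374 -1.77462466]
False [ 0.562  -0.0777  0.1532] [ 0.56150916 -0.07751528  0.15247834] [-0.2 -0.4  0.6] [-0.326  0.183  1.775 -0.026  1.264 -1.775] 25.8083
```

View pics/s5.png

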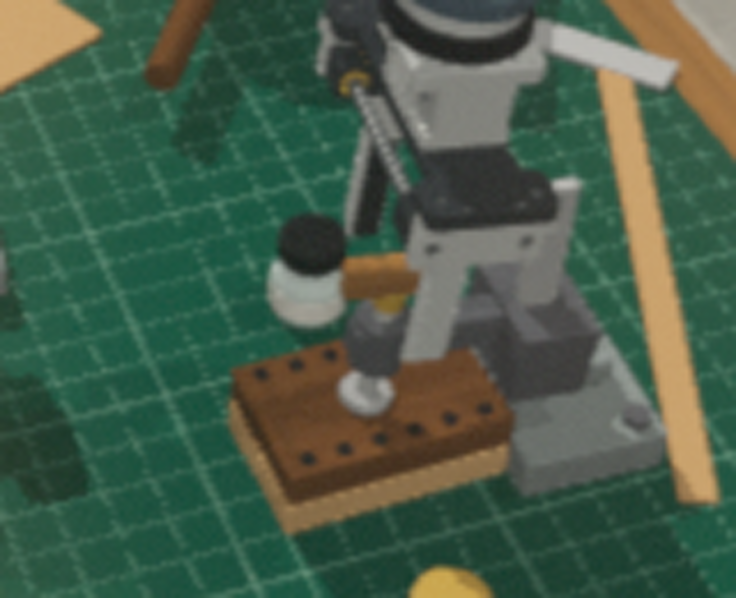

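View pics/w7.png

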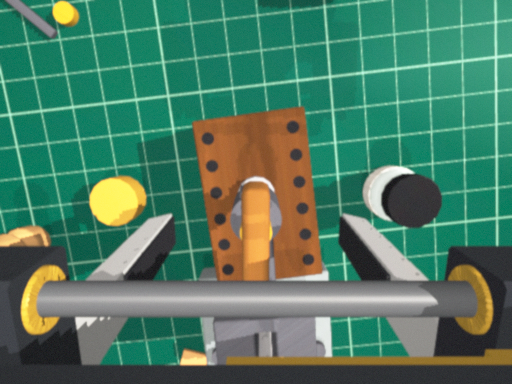

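Run:
```python
from h import *
grasp(40); manip.sleep(.1)
st=telemetry.read_state();print(st["gripper_width"],st["force"].round(1),st["ft_torque"].round(2),st["tcp_pos"].round(4))
th=.083; c=st["tcp_pos"].copy()
for k in range(8):
    th+=.55
    f=telemetry.read_state()["force"]
    c=c+np.clip(f/6000,-.0015,.0015)
    q=manip.ik(c,scr(th))
    manip.move_j(q)
    st=telemetry.read_state()
    z=R.from_rotvec(st["eef_rot"]).as_matrix()[:,2]
    print(round(th-.083,2),st["q"][5].round(3),st["force"].round(1),"T",st["ft_torque"].round(2),"tau6",round(st["tau"][5],3),st["tcp_pos"].round(4),"w",round(st["gripper_width"],3),st["time_s"])
    if np.linalg.norm(st["force"])>45: print("STOP"); break
im=capture("side")[:,:,::-1]; cc=im[135:265,240:400]
cv2.imwrite(f"pics/s6.png",cv2.resize(cc,None,fx=4.6,fy=4.6,interpolation=cv2.INTER_CUBIC))
```

```text
0.1727865795096793 [ 0.1 -3.5 -0.6] [-0.58  0.08  0.06] [ 0.5615 -0.078   0.1525]
0.55 -1.228 [1.3 0.3 0.3] T [ 0.19 -0.18  0.08] tau6 0.096 [ 0.5616 -0.0781  0.1524] w 0.175 27.7833
1.1 -0.679 [ 2.8  0.9 -1.1] T [ 0.26 -0.38  0.04] tau6 0.108 [ 0.5618 -0.0781  0.1523] w 0.174 28.375
1.65 -0.128 [ 1.9  2.  -1.9] T [ 0.35 -0.33  0.04] tau6 0.122 [ 0.5623 -0.0781  0.1522] w 0.176 28.9667
2.2 0.422 [ 2.8  1.1 -0.1] T [ 0.27 -0.25  0.07] tau6 0.112 [ 0.5626 -0.0781  0.1521] w 0.173 29.5583
2.75 0.973 [ 2.  -0.2 -0.7] T [-0.1  -0.19  0.12] tau6 0.13 [ 0.5629 -0.0781  0.152 ] w 0.174 30.15
3.3 1.523 [ 0.2 -2.3 -0.4] T [-0.45  0.1   0.17] tau6 0.146 [ 0.5631 -0.0783  0.152 ] w 0.176 30.7417
3.85 2.072 [ 0.2 -2.3  0.8] T [-0.48  0.41  0.18] tau6 0.16 [ 0.5631 -0.0785  0.1519] w 0.167 31.325
4.4 2.622 [-0.8 -1.   2.2] T [-0.25  0.61  0.16] tau6 0.169 [ 0.563  -0.0785  0.1518] w 0.173 31.9083
```

View pics/s6.png

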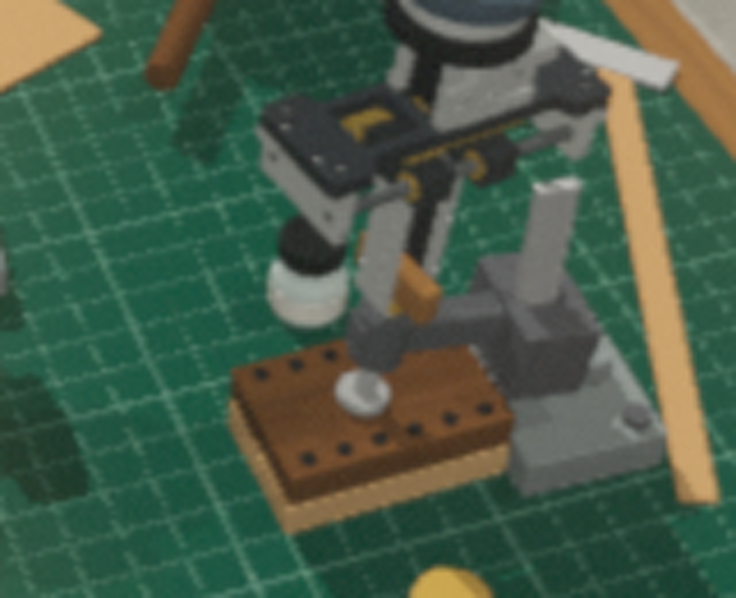

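Run:
```python
from h import *
st=telemetry.read_state(); let_go()
p=telemetry.read_state()["tcp_pos"]
manip.line_to(p+ax()*.13,v=.12)
q=telemetry.read_state()["q"].copy(); q[5]=-1.6; manip.move_j(q)
manip.move_pose(np.array([.62,-.08,.30]),down(np.pi/2)); manip.sleep(.15)
st=telemetry.read_state(); im=capture("wrist"); n="w8"
np.savez(f"{n}.npz",tcp_pos=st["tcp_pos"],eef_rot=st["eef_rot"],im=im)
print(st["tcp_pos"],st["force"].round(1),st["time_s"])
cv2.imwrite(f"pics/{n}.png",cv2.resize(im[:,:,::-1][:240,150:400],None,fx=3,fy=2.5,interpolation=cv2.INTER_CUBIC))
im=capture("side")[:,:,::-1]; c=im[165:265,260:400]
cv2.imwrite(f"pics/s7.png",cv2.resize(c,None,fx=5.5,fy=5.5,interpolation=cv2.INTER_CUBIC))
```

```text
[ 0.61903636 -0.07984633  0.29900551] [ 0.1 -0.4 -1.6] 38.475
```

View pics/w8.png

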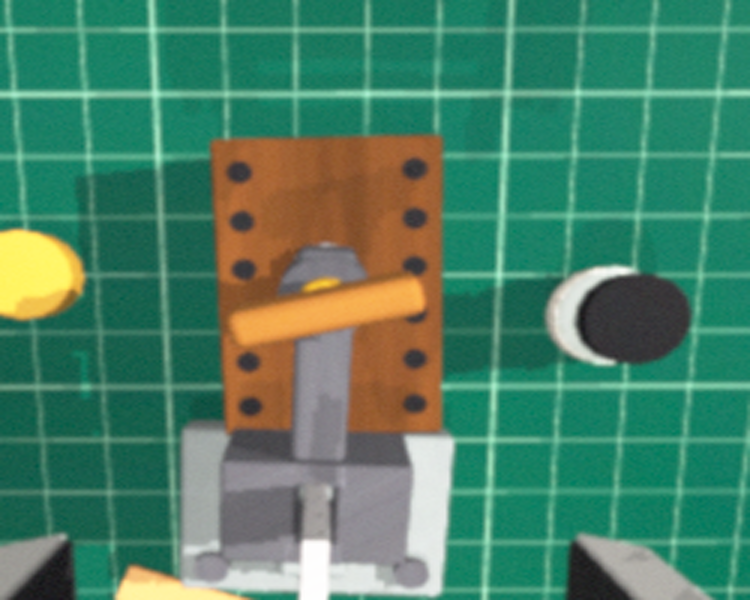

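View pics/s7.png

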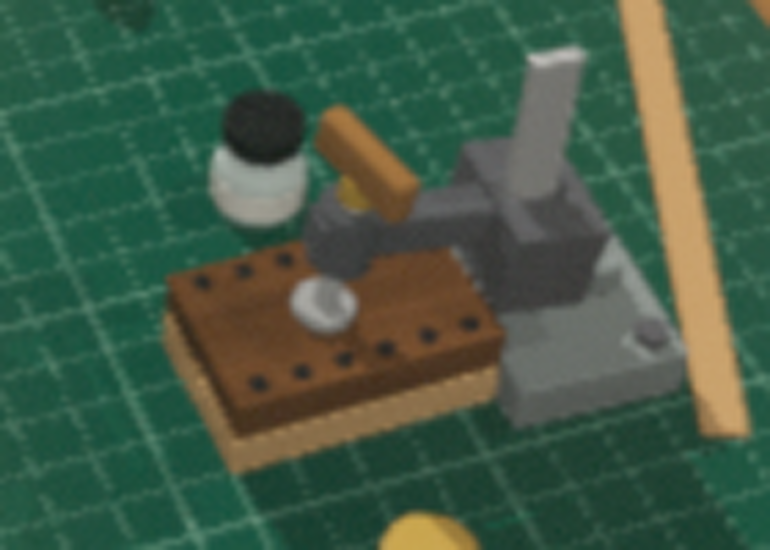

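Run:
```python
from h import *
print(manip.hand_in()); print(telemetry.read_state()["time_s"])
```

```text
the job is handed in; nothing more can be done
None
the job is handed in; nothing more can be done
```

The block is clamped and I handed the job in at about 38.5 s of the 70 s allowed. No verdict was reported.

- **Block:** I pushed it under the pad with closed, tilted fingers. The first push left it about 0.09 rad askew with one corner touching the base. A second push nearer the +y side brought its end flat. The wrist view before the jaw press gave the block +0.02 rad. The base's own angle is only known to about -0.02 to -0.06 rad, so the difference is at most about 0.08 against the limit of 0.1. The block's end is about 6 mm off the middle of the base.
- **Jaw:** I pressed the head down beside the bar until the pad met the block at about 0.083 m of travel, where the jaw cocked and bound. The last press peaked at about 28 N, over the suggested 12 to 20 N. From the grip, I measured a tilt of about 0.085 rad before tightening.
- **Handle:** I turned it 4.4 rad clockwise in one grip. The torque at the last joint rose steadily from 0.096 to 0.169 N m. That suggests 40 N or more on the pad, but it is an estimate from torque, not a measured force.
- **Last pictures:** after letting go and backing off, the views from the wrist and side cameras show the block flush and unmoved, the jaw leaning and the handle turned. The jar and wax stand where they were. The last pictures do not cover the maul, awl, slicker and dividers, but the arm felt no contact near them.

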